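Snap the cap onto the open sample vial in the drip tray

ROBOT

A 6-joint arm with a two-finger parallel gripper is mounted at the origin on the work surface. World frame = base frame: x ahead of the robot, y to its left, z up, the work surface at z = 0. Lengths are in m, angles in degrees, forces in N, time in s.
With the tool pointing down it reaches from about 0.4 to 0.825 m from the base axis. Payload 7 kg.
Tool frame: the origin (TCP) lies at the very end of the fingers, on their centre line; the grasp point (between the pads) lies behind it (r.grasp_offset is the z of the grasp point in the tool frame, in m); z points along the fingers, y is the direction in which the jaws open and shut (so a half turn about z gives the same grasp; the last joint's range is limited). The gripper opens to 88 mm and grips with 3 to 60 N. Pads are 19 mm wide; open, the fingers measure 130 mm over their backs; the gripper's body (78 mm by 193 mm) begins 47 mm behind the grasp point.
Start: joints at [-58.035, 20.546, 0.682, 0, -70.136, -16.507], TCP at [0.18, -0.651, 0.227] pointing down, gripper open.
Joint ranges: [-176.03, 176.03], [-82.01, 121.73], [-58.28, 71.71], [-173.87, 95.51], [-174.79, -0.11], [-173.66, 173.66]. Speed limits (degrees/s): [136.94, 136.94, 172.46, 180, 180, 180].

INTERFACE

Orientations are given as [roll, pitch, yaw] about the fixed x, y, z axes, in that order (R = Rz(yaw) Ry(pitch) Rx(roll)).
In Python, from plant import r gives the robot as it stands. The module is installed in compiled form; this text tells all that it offers.
- The arm moves only by the tool servo_tool, never from a script. Its argument "targets" is a list of rows, each an object of numbers: "dx", "dy", "dz": the shift along the world's x, y, z in cm; "spin": the turn about the world's z in rad; "grip": the opening in per cent of the stroke, from 0 (shut) to 100 (fully open). A call has exactly 10 rows; each row is the pose to reach, as a shift and turn from the pose commanded when the call began; what a row does not reach only later rows make up. A row lasts 1/12 s, in which the tool goes at most 41.7 mm and 7.16 degrees, less where a joint would pass 70% of its speed; a pose out of reach is approached as far as the arm can. A call with a gripper value outside its range is refused whole. The fingers move at their own pace and stop on an object; "squeeze" is the grip in N (left out, the last holds). Time passes only in rows, so rows that repeat a pose let the fingers close, or fill a call up. It gives the time, the measured TCP pose, the force and the opening at its end, in the units of the state.
- r.get_state(): the state, without advancing time (a new reading comes with each control period).
- r.capture(name): name is "scene" or "top"; returns the picture (420x560x3 uint8, blue, green, red); there is no depth.
- r.get_calibration(name): a dict with "K" (3x3 intrinsics, pixels), "k1" (the pictures are not rectified: a ray, as slopes to the right and down, at radius r is drawn at 1 + k1 r^2 times it, then the intrinsics apply), "extrinsics" (4x4, takes a point from camera to world coordinates). Camera axes: x right, y down, z forward; pixel columns grow to the right and rows downward; lengths in m; the calibration is good to about 2 mm. A picture is of the moment at which its call begins. get_calibration takes no time and is no camera call.
- r.close_job(): hands the job in, once; it reports no verdict.
Trained networks look in the newest picture that a camera, given by its name, has taken for a name from the list of things; names that differ only in an ending like _2 or _b are one class to them, and where a whole thing is asked for, a point or a joint stands for the part that bears it (a point fixed in the world has none). Each returns a list of dicts, best first, with "p" (0 to 1); they miss things now and then, are a little off and sometimes report something else, mostly with a low value. They report only what shows in the picture. A call takes as long as a camera call. They do not tell look-alikes from the thing itself.
- r.cut_out(name, camera): "mask" (420x560 bool, what is visible of it) and "extent" ([left, top, right, bottom] in pixels, round what is visible of it).
The state is a dict: "time_s": time; "joints": joint angles; "qd": joint speeds; "joint_torque": joint torques, N m; "tcp_pos": TCP position; "eef_rot": TCP orientation; "contact_force": force on the tool from outside, world axes, zero at the start; "moment": the same for the moment, N m; "gripper_width": finger opening in m.
Only numpy, scipy, OpenCV 4.12 (cv2) and the standard library are available. Lean on these libraries where they do the work, as an engineer would, in place of code of your own. Each camera call takes 0.05 s, during which the arm holds its last target. There are 200 camera calls.

TASK

Push the blue vial rack square and flush into the far left corner of the steel drip tray so it cannot skate about, then take the loose white snap cap from the bench and press it straight down onto the one open amber vial until it clicks, and keep pressing after the click until it is fully home. Finish still holding the cap firmly down on the vial: do not let go. Keep the vials standing in their rack and leave the other things on the bench where they are.

Things in the scene. Friction and masses are not known exactly. Their poses are not given: they have to be found in the camera images.
- tray: Stainless steel drip tray fixed to the bench, 260 mm (its x) by 380 mm (its y), open-topped, flat floor 5 mm thick, upright walls 5 mm thick and 30 mm high all round. Origin: centre of its underside; x points to its far wall (away from the robot), y to its left wall, z up. Turned up to 0.15 rad on the bench.
- tray_corner (a point): The far left inner corner of the tray, where the inner faces of its far wall (+x) and left wall (+y) meet the tray floor; same axes as the tray. The inside of the tray lies at negative x and y from here.
- rack: Loose blue plastic vial rack standing in the tray, a block 66 mm (x) by 200 mm (y) by 40 mm high, about 0.4 kg (plus vials), slides on the tray with a push of some 3 to 7 N. Three blind holes 33 mm across, 28 mm deep, in one row at y = -62, 0 and +62 mm, each with a vial. Origin: centre of its underside; its x side faces the tray's far wall, its +y end the tray's left wall, within about 0.2 rad. It starts 20 to 70 mm short of both walls.
- rack_far_left (a point): Point on the rack at its far left upright edge, 20 mm above its underside (rack x +33, y +100 mm). With the rack flush in the corner it lies at x = 0, y = 0 of tray_corner.
- rack_far_right (a point): Point on the rack at its far right upright edge, 20 mm above its underside (rack x +33, y -100 mm). With the rack flush it lies at x = 0 of tray_corner.
- vial: The one open vial: amber glass, 32 mm across, 60 mm high, about 70 g, standing loose in one of the rack's holes (which one varies) with 32 mm showing above the rack. Origin: centre of its underside; z up its axis. Narrow neck (21 mm) above 45 mm and a snap bead 28 mm across, tapered at the top, at the mouth.
- vial_rim (a point): Centre of the open vial's mouth, in the plane of its rim, 60 mm above the vial's underside. The cap's tongues meet the bead when the cap's origin is about 9 mm below the rim; pushing on takes a rising force, 5 to 15 N; about 12 mm below the rim they snap under the bead (the click: the push drops to almost nothing); the cap stops 16 mm below, fully home.
- cap: Loose white snap cap, round, 36 mm across, 20 mm high, 4 mm roof, open below, about 35 g, standing mouth down on the bench to the right of the tray. Origin: centre of its lower edge; z up to its flat top. Four springy tongues inside ride over the vial's bead. Fully home, its roof rests on the rim: origin 44 mm above the vial's underside, 16 mm below the rim.
- capped_a: One of two amber vials already closed with the same white cap, standing in the rack; 64 mm high over its cap, cap 36 mm across. Origin: centre of its underside. Stays standing in the rack.
- capped_b: The other vial that is already capped, same size; origin: centre of its underside. Stays standing in the rack.
- screw_lid: Bystander: blue screw lid of some bottle, 45 mm across, 20 mm high, lying on the bench; does not fit the vial. Origin: centre of its underside.
- wash_bottle: Bystander: white squeeze wash bottle with red neck and bent spout, 72 mm across, 200 mm high. Origin: centre of its underside.
- detergent: Bystander: clear bottle with red liquid and red nozzle, 60 mm across, 170 mm high. Origin: centre of its underside.
- beaker: Bystander: glass beaker standing upside down, 70 mm across, 95 mm high, left of the tray. Origin: centre of its underside.
- cylinder: Bystander: glass measuring cylinder, 30 mm across on a 72 mm foot, 220 mm high, left of the tray. Origin: centre of its underside.
Mind the look-alikes: they are no part of the job. What is shaped like the rack but turquoise is not meant.

How it is judged:
By the outcome, as a careful person would: the job done as asked, in the order asked, and still so for the second after the job is handed in, while the arm keeps its last pose, push and grip.
It also fails if it takes over 72 s, if anything falls off the work surface, if the arm or the gripper's body presses on something with over 40 N, if the wrist force passes 120 N, or if a joint passes its speed limit or range.

## Working session

There is one attempt and no reset: what is moved stays moved. The work goes in short steps, Python scripts to look and compute and a tool call to move; the robot and the scene stay as the last step left them, time stands still between calls to the robot, and variables do not carry over. Pictures are saved under pics/ and viewed, about 8 in all and at most 12, crops included, and the job is handed in when it is done.

Besides the shell and the picture viewer there is one more tool, called after "Emit:" as a command line: name --argument value ..., lists and objects as JSON in quotes. servo_tool: Moves the arm, as the interface text tells. Its arguments: {"type":"object","properties":{"targets":{"type":"array"},"squeeze":{"type":"number"}},"required":["targets"]}

```bash
mkdir -p pics
cat > h.py <<'E'
import numpy as np, cv2
from plant import r
def ray(cam,u,v):
    c=r.get_calibration(cam);K=np.array(c["K"]);E=np.array(c["extrinsics"])
    d=np.array([(u-K[0,2])/K[0,0],(v-K[1,2])/K[1,1]]);s=d.copy()
    for _ in range(20): s=d/(1+c["k1"]*(s@s))
    return E[:3,3],E[:3,:3]@np.array([s[0],s[1],1])
def at_z(cam,u,v,z):
    o,d=ray(cam,u,v);return (o+d*(z-o[2])/d[2])[:2]
def proj(cam,p):
    c=r.get_calibration(cam);K=np.array(c["K"]);E=np.array(c["extrinsics"])
    q=E[:3,:3].T@(np.array(p)-E[:3,3]);s=q[:2]/q[2];s=s*(1+c["k1"]*(s@s))
    return K[:2,:2]@s+K[:2,2]
E
python3 - <<'E'
from h import *
for c in("scene","top"):
    cv2.imwrite(f"pics/{c}0.png",cv2.resize(r.capture(c),(800,600),interpolation=cv2.INTER_CUBIC))
    k=r.get_calibration(c);print(c,np.round(k["extrinsics"],3).tolist(),k["K"],k["k1"])
    for n in("tray","rack","vial","cap","capped_a","screw_lid"):
        print(n,[(round(x["p"],2),np.round(x["extent"],1).tolist()) for x in r.cut_out(n,c)])
s=r.get_state();print(s,r.grasp_offset)
E
```

```text
scene [[-0.098, 0.614, -0.783, 1.236], [0.995, 0.049, -0.086, 0.048], [-0.015, -0.788, -0.615, 0.704], [0.0, 0.0, 0.0, 1.0]] [[383.61919455   0.         284.9919263 ]
 [  0.         383.61919455 205.42561978]
 [  0.           0.           1.        ]] 0.025741035942361535
tray [(0.97, [216.7, 202.5, 388.0, 299.9]), (0.5, [92.0, 204.8, 142.1, 297.2])]
rack [(0.97, [264.6, 243.3, 357.2, 285.7]), (0.74, [198.2, 155.3, 228.4, 200.7]), (0.55, [216.8, 205.1, 390.4, 303.2])]
vial [(0.74, [334.5, 246.1, 344.6, 264.5]), (0.16, [164.0, 272.3, 183.0, 292.5])]
cap [(0.63, [181.0, 214.9, 195.2, 228.5])]
capped_a [(0.74, [277.1, 239.3, 290.6, 255.3]), (0.49, [302.4, 243.4, 321.2, 265.0]), (0.26, [267.3, 242.4, 357.6, 283.7])]
screw_lid [(0.55, [163.9, 272.3, 182.5, 292.3])]
top [[0.004, -0.996, 0.09, 0.358], [-1.0, -0.002, 0.013, -0.026], [-0.013, -0.09, -0.996, 1.127], [0.0, 0.0, 0.0, 1.0]] [[390.2014855    0.         287.28686475]
 [  0.         390.2014855  218.14650289]
 [  0.           0.           1.        ]] -0.03133585099614408
tray [(0.97, [206.4, 147.7, 347.2, 243.6])]
rack [(0.85, [365
[... 339 characters left out ...]
 146.4, 391.1, 157.6])]
{'time_s': 0.7, 'joints': array([-5.80353073e+01,  2.05455320e+01,  6.81938124e-01, -4.70469926e-04,
       -7.01356506e+01, -1.65060686e+01]), 'qd': array([-0.08666608, -0.02154456, -0.03543807,  0.01805337, -0.01882809,
       -0.01988475]), 'joint_torque': array([-1.41747467e-03, -5.82161558e+01,  2.93250346e+01,  7.00167373e+00,
        1.24814824e-02, -4.22149253e-05]), 'tcp_pos': array([ 0.17988573, -0.65056626,  0.22656896]), 'eef_rot': array([-1.79999401e+02,  6.38900486e-04, -1.64541536e+02]), 'contact_force': array([-0.36579664, -0.1042367 ,  0.85804057]), 'moment': array([ 0.04364545,  0.00815994, -0.02058176]), 'gripper_width': 0.08756030418118442} -0.0188
```

View pics/top0.png

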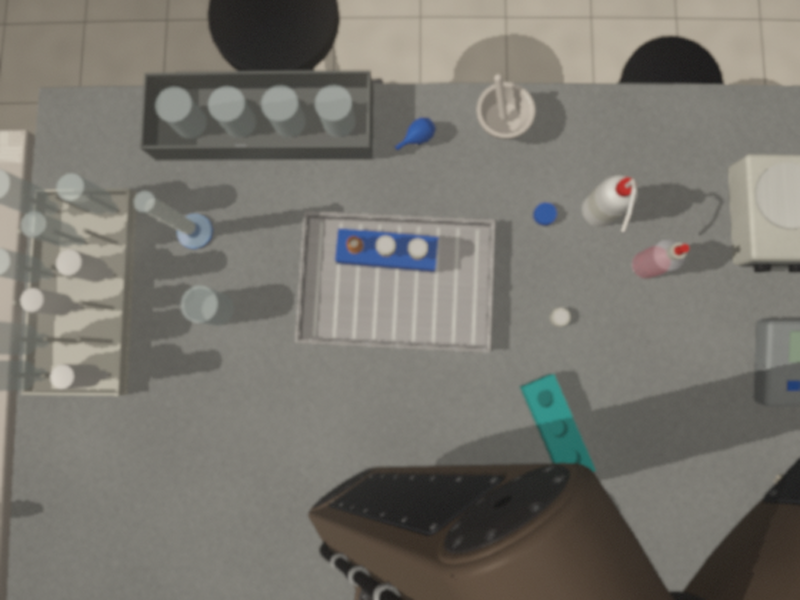

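View pics/scene0.png

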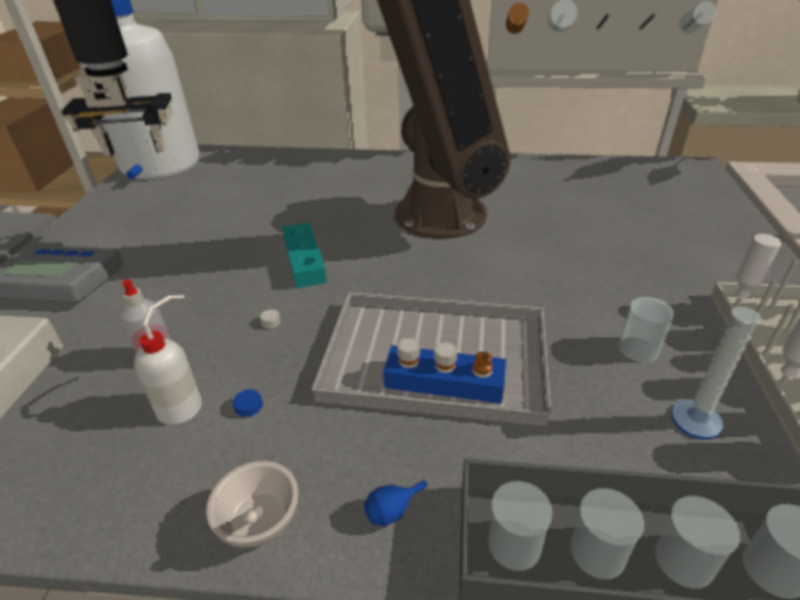

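The top view shows the blue rack at (336–437, 229–271) in the tray at (297–495, 214–350), in 800-px coordinates. The open amber vial is at the rack's left end (355,245), with the capped ones at (386,245) and (418,248).

Two look-alike pairs need settling:
- **Racks:** blue at (387,250) and turquoise at (557,420). The blue one in the tray is meant.
- **White cap or lid:** the small white cap is at (561,316) and the blue screw lid at (545,214). The white one is meant.

Next I fit the poses.

```bash
cat > fit.py <<'E'
from h import *
from scipy.optimize import minimize
def box(a,b,hh,z0=0): return np.array([[sx*a/2,sy*b/2,z] for sx in(-1,1) for sy in(-1,1) for z in(z0,z0+hh)])
def cyl(R,hh,z0=0): return np.array([[R*np.cos(t),R*np.sin(t),z] for t in np.linspace(0,6.2832,25)[:-1] for z in(z0,z0+hh)])
def place(P,q):
    c,s=np.cos(q[2]),np.sin(q[2]);return P@np.array([[c,s,0],[-s,c,0],[0,0,1]])+[q[0],q[1],0]
def fit(masks,P,q0,yaw=True):
    S=6
    T={}
    for c,m in masks.items():
        ys,xs=np.nonzero(m);x0,y0=xs.min()-15,ys.min()-15;w,h=np.ptp(xs)+30,np.ptp(ys)+30
        T[c]=(x0,y0,w,h,m[y0:y0+h,x0:x0+w].astype(np.float32))
    def cost(q):
        q=[q[0],q[1],q[2] if yaw else 0];e=0
        for c,(x0,y0,w,h,t) in T.items():
            h_=np.array([proj(c,p) for p in place(P,q)]);h_=(h_-[x0,y0]+.5)*S*16
            im=np.zeros((h*S,w*S),np.float32)
            hh=im.shape[0];im=im[:t.shape[0]*S,:t.shape[1]*S].copy()
            cv2.fillConvexPoly(im,cv2.convexHull(np.round(h_-8).astype(np.int32))[:,0],1,cv2.LINE_8,4)
            e+=np.abs(cv2.resize(im,(t.shape[1],t.shape[0]),interpolation=cv2.INTER_AREA)-t).sum()/t.sum()
        return e
    q0=np.array(q0,float)
    for k in (.02,.005): q0=minimize(cost,q0,method="Nelder-Mead",options=dict(initial_simplex=[q0,q0+[k,0,0],q0+[0,k,0],q0+[0,0,5*k]],xatol=1e-4,fatol=1e-4)).x
    return q0,cost(q0)
def blue(im):
    h=cv2.cvtColor(im,cv2.COLOR_BGR2HSV);return (h[...,0]>105)&(h[...,0]<128)&(h[...,1]>110)
E
cat > m.py <<'E'
from fit import *
ims={c:r.capture(c) for c in("top","scene")}
def near(n,c,p):
    L=[x for x in r.cut_out(n,c) if abs((x["extent"][0]+x["extent"][2])/2-p[0])<25 and abs((x["extent"][1]+x["extent"][3])/2-p[1])<25]
    return L[0]["mask"] if L else None
def meas(n,P,p,q0,yaw=True,cams=("top","scene")):
    M={c:near(n,c,p[c]) for c in cams};M={c:m for c,m in M.items() if m is not None}
    for cs in [[c] for c in M]+[list(M)]:
        q,e=fit({c:M[c] for c in cs},P,q0,yaw);print(n,cs,np.round(q,4),round(e,3))
meas("tray",box(.26,.38,.03),dict(top=(277,196),scene=(302,251)),[.57,0,0])
meas("cap",cyl(.018,.02),dict(top=(390,223),scene=(188,221)),[*at_z("top",392,222,.01),0],False)
b=blue(ims["top"]);b[:,:230]=0;b[:,312:]=0;b[:155]=0;b[200:]=0
b=cv2.morphologyEx(b.astype(np.uint8),cv2.MORPH_CLOSE,np.ones((3,3)))
hm=np.zeros(b.shape,np.uint8);cv2.fillConvexPoly(hm,cv2.convexHull(np.argwhere(b)[:,::-1].astype(np.int32)),1)
print("rackcol",fit({"top":hm},box(.066,.2,.04,.005),[*at_z("top",270,175,.045),0]))
meas("rack",box(.066,.2,.04,.005),dict(top=(271,176),scene=(311,264)),[*at_z("top",270,175,.045),0])
for n in("beaker","cylinder","wash_bottle","detergent","screw_lid"):
    for x in r.cut_out(n,"top")[:1]: e=x["extent"];print(n,round(x["p"],2),at_z("top",(e[0]+e[2])/2,(e[1]+e[3])/2,.05).round(3))
cv2.imwrite("pics/crop1.png",np.hstack([cv2.resize(ims["top"][140:260,200:420],None,fx=3.6,fy=3.6,interpolation=cv2.INTER_CUBIC)]))
E
python3 m.py
```

```text
tray ['top'] [ 0.5194  0.0187 -0.0461] 0.204
tray ['top'] [ 0.5194  0.0187 -0.0461] 0.204Traceback (most recent call last):
  File "m.py", line 11, in <module>
    meas("cap",cyl(.018,.02),dict(top=(390,223),scene=(188,221)),[*at_z("top",392,222,.01),0],False)
    ~~~~^^^^^^^^^^^^^^^^^^^^^^^^^^^^^^^^^^^^^^^^^^^^^^^^^^^^^^^^^^^^^^^^^^^^^^^^^^^^^^^^^^^^^^^^^^^^
  File "m.py", line 9, in meas
    q,e=fit({c:M[c] for c in cs},P,q0,yaw);print(n,cs,np.round(q,4),round(e,3))
        ~~~^^^^^^^^^^^^^^^^^^^^^^^^^^^^^^^
  File "fit.py", line 23, in fit
    for k in (.02,.005): q0=minimize(cost,q0,method="Nelder-Mead",options=dict(initial_simplex=[q0,q0+[k,0,0],q0+[0,k,0],q0+[0,0,5*k]],xatol=1e-4,fatol=1e-4)).x
                            ~~~~~~~~^^^^^^^^^^^^^^^^^^^^^^^^^^^^^^^^^^^^^^^^^^^^^^^^^^^^^^^^^^^^^^^^^^^^^^^^^^^^^^^^^^^^^^^^^^^^^^^^^^^^^^^^^^^^^^^^^^^^^^^^^^
    res = _minimize_neldermead(fun, x0, args, callback, bounds=bounds,
                               **options)
    fsim[j] = func(sim[j])
              ~~~~^^^^^^^^
    fx = function(np.copy(x), *(wrapper_args + args))
  File "fit.py", line 16, in cost
    h_=np.array([proj(c,p) for p in place(P,q)]);h_=(h_-[x0,y0]+.5)*S*16
                 ~~~~^^^^^
  File "h.py", line 11, in proj
    c=r.get_calibration(cam);K=np.array(c["K"]);E=np.array(c["extrinsics"])
ValueError: time passes only in moves, steps and waits
```

```bash
sed -i 's/^def ray/import functools\n@functools.cache\ndef cal(n): return r.get_calibration(n)\ndef ray/; s/c=r.get_calibration(cam)/c=cal(cam)/' h.py
python3 - <<'E'
s=open('m.py').read()
s=s.replace('return L[0]["mask"] if L else None','return hull(L[0]["mask"]) if L else None')
s=s.replace('def near','''def hull(m):
    n,l,st,_=cv2.connectedComponentsWithStats(m.astype(np.uint8));m=l==1+np.argmax(st[1:,4])
    h=np.zeros(m.shape,np.uint8);cv2.fillConvexPoly(h,cv2.convexHull(np.argwhere(m)[:,::-1].astype(np.int32)),1);return h
def near''',1)
open('m.py','w').write(s)
E
python3 m.py
```

```text
tray ['top'] [ 0.5197  0.0205 -0.0449] 0.048
tray ['scene'] [ 0.524   0.0202 -0.0431] 0.043
tray ['top', 'scene'] [ 0.523   0.0205 -0.0463] 0.092
cap ['scene'] [ 0.4536 -0.3092  0.0094] 0.086
cap ['scene'] [ 0.4536 -0.3092  0.0094] 0.086
rackcol (array([ 0.58285737,  0.03714434, -0.09513185]), np.float32(0.10247177))
rack ['top'] [ 0.5812  0.0369 -0.0903] 0.038
rack ['scene'] [ 0.5851  0.0378 -0.0836] 0.046
rack ['top', 'scene'] [ 0.5824  0.0371 -0.0872] 0.117
beaker 0.96 [0.459 0.384]
wash_bottle 0.82 [ 0.676 -0.406]
detergent 0.78 [ 0.563 -0.503]
screw_lid 0.79 [ 0.642 -0.278]
```

View pics/crop1.png

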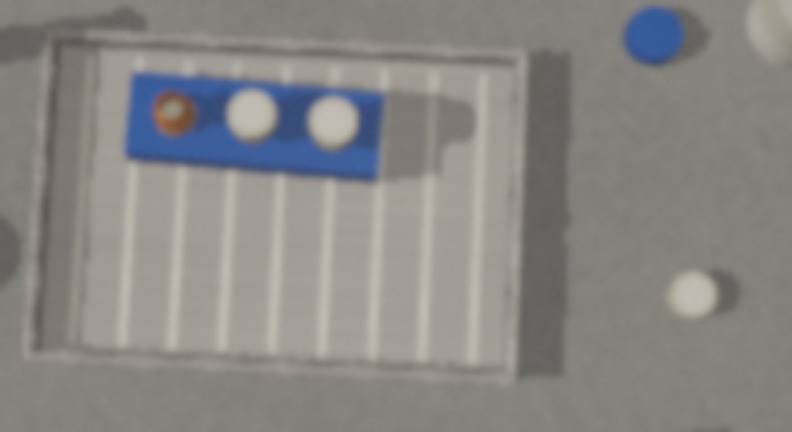

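The crop shows the open amber vial at the left end of the blue rack (175,112), the two capped vials at (252,115) and (333,122), the loose white cap at (693,294) and the blue screw lid at (654,35). This agrees with the fits. Now I move to behind the rack's near face.

Emit:
servo_tool --targets '[{"dx": 1.7,"dy": 3.4,"dz": 0,"spin": -0.03,"grip": 100},{"dx": 3.4,"dy": 6.9,"spin": -0.06,"dz": 0,"grip": 100},{"dx": 5,"dy": 10.3,"spin": -0.09,"dz": 0,"grip": 100},{"dx": 6.7,"dy": 13.8,"spin": -0.12,"dz": 0,"grip": 100},{"dx": 8.4,"dy": 17.2,"spin": -0.15,"dz": 0,"grip": 100},{"dx": 10,"dy": 20.6,"spin": -0.18,"dz": 0,"grip": 100},{"dx": 11.7,"dy": 24.1,"spin": -0.21,"dz": 0,"grip": 100},{"dx": 13.4,"dy": 27.5,"spin": -0.25,"dz": 0,"grip": 100},{"dx": 15,"dy": 31,"spin": -0.28,"dz": 0,"grip": 100},{"dx": 16.7,"dy": 34.4,"spin": -0.315,"dz": 0,"grip": 100}]'

```text
time_s: 2.48
tcp_pos: [0.3472, -0.3049, 0.2269]
eef_rot: [-180.0, 0.1, 177.3]
contact_force: [1.2, -0.7, 0.1]
gripper_width: 0.0879
```

Emit:
servo_tool --targets '[{"dx": 1.7,"dy": 3.4,"dz": -1,"spin": 0,"grip": 100},{"dx": 3.4,"dy": 6.9,"spin": 0,"dz": -2,"grip": 100},{"dx": 5,"dy": 10.3,"spin": 0,"dz": -3,"grip": 100},{"dx": 6.7,"dy": 13.8,"spin": 0,"dz": -4,"grip": 100},{"dx": 8.4,"dy": 17.2,"spin": 0,"dz": -5,"grip": 100},{"dx": 10,"dy": 20.6,"spin": 0,"dz": -6,"grip": 100},{"dx": 11.7,"dy": 24.1,"spin": 0,"dz": -7,"grip": 100},{"dx": 13.4,"dy": 27.5,"spin": 0,"dz": -8,"grip": 100},{"dx": 15,"dy": 31,"spin": 0,"dz": -9,"grip": 100},{"dx": 16.7,"dy": 34.4,"spin": 0,"dz": -10,"grip": 100}]'

```text
time_s: 3.32
tcp_pos: [0.5144, 0.0395, 0.1264]
eef_rot: [180.0, 0.0, 177.4]
contact_force: [1.0, -0.4, -0.4]
gripper_width: 0.0877
```

Emit:
servo_tool --targets '[{"dx": 0,"dy": 0,"dz": -2,"spin": 0,"grip": 100},{"dx": 0,"dy": 0,"spin": 0,"dz": -4,"grip": 100},{"dx": 0,"dy": 0,"spin": 0,"dz": -6,"grip": 100},{"dx": 0,"dy": 0,"spin": 0,"dz": -8,"grip": 100},{"dx": 0,"dy": 0,"spin": 0,"dz": -9.5,"grip": 100},{"dx": 0,"dy": 0,"spin": 0,"dz": -10.2,"grip": 100},{"dx": 0.5,"dy": 0,"spin": 0,"dz": -10.2,"grip": 100},{"dx": 1,"dy": 0,"spin": 0,"dz": -10.2,"grip": 100},{"dx": 1.5,"dy": -0.1,"spin": 0,"dz": -10.2,"grip": 100},{"dx": 2,"dy": -0.1,"spin": 0,"dz": -10.2,"grip": 100}]'

```text
time_s: 4.15
tcp_pos: [0.5354, 0.0366, 0.0257]
eef_rot: [180.0, 0.1, 177.4]
contact_force: [-5.0, 0.8, 2.4]
gripper_width: 0.0875
```

Emit:
servo_tool --targets '[{"dx": 0.3,"dy": 0,"dz": 0,"spin": 0,"grip": 100},{"dx": 0.6,"dy": 0,"spin": 0,"dz": 0,"grip": 100},{"dx": 0.9,"dy": 0,"spin": 0,"dz": 0,"grip": 100},{"dx": 1.2,"dy": -0.1,"spin": 0,"dz": 0,"grip": 100},{"dx": 1.5,"dy": -0.1,"spin": 0,"dz": 0,"grip": 100},{"dx": 1.8,"dy": -0.1,"spin": 0,"dz": 0,"grip": 100},{"dx": 2.1,"dy": -0.1,"spin": 0,"dz": 0,"grip": 100},{"dx": 2.4,"dy": -0.1,"spin": 0,"dz": 0,"grip": 100},{"dx": 2.7,"dy": -0.1,"spin": 0,"dz": 0,"grip": 100},{"dx": 3,"dy": -0.1,"spin": 0,"dz": 0,"grip": 100}]'

```text
time_s: 4.98
tcp_pos: [0.5625, 0.0349, 0.0246]
eef_rot: [-180.0, -0.1, 177.4]
contact_force: [-5.9, -0.5, 4.7]
gripper_width: 0.0876
```

Emit:
servo_tool --targets '[{"dx": 0.15,"dy": 0,"dz": 0,"spin": 0,"grip": 100},{"dx": 0.3,"dy": 0,"spin": 0,"dz": 0,"grip": 100},{"dx": 0.45,"dy": 0,"spin": 0,"dz": 0,"grip": 100},{"dx": 0.6,"dy": 0,"spin": 0,"dz": 0,"grip": 100},{"dx": 0.75,"dy": 0,"spin": 0,"dz": 0,"grip": 100},{"dx": 0.9,"dy": 0,"spin": 0,"dz": 0,"grip": 100},{"dx": 1.0,"dy": 0,"spin": 0,"dz": 0,"grip": 100},{"dx": 1.0,"dy": 0,"spin": 0,"dz": 0,"grip": 100},{"dx": 1.0,"dy": 0,"spin": 0,"dz": 0,"grip": 100},{"dx": 1.0,"dy": 0,"spin": 0,"dz": 0,"grip": 100}]'

```text
time_s: 5.82
tcp_pos: [0.5689, 0.0346, 0.0241]
eef_rot: [-179.9, -0.5, 177.4]
contact_force: [-17.6, 4.3, 12.4]
gripper_width: 0.0879
```

Emit:
servo_tool --targets '[{"dx": -1,"dy": 0,"dz": 0,"spin": 0,"grip": 100},{"dx": -2,"dy": 0,"spin": 0,"dz": 0,"grip": 100},{"dx": -2,"dy": 0,"spin": 0,"dz": 3,"grip": 60},{"dx": -2,"dy": 0,"spin": 0,"dz": 6.5,"grip": 30},{"dx": -2,"dy": 0,"spin": 0,"dz": 9,"grip": 0},{"dx": -1,"dy": -3,"spin": 0,"dz": 9,"grip": 0},{"dx": 0,"dy": -6,"spin": 0,"dz": 9,"grip": 0},{"dx": 1.5,"dy": -9,"spin": 0,"dz": 9,"grip": 0},{"dx": 3,"dy": -12,"spin": 0,"dz": 9,"grip": 0},{"dx": 3.9,"dy": -15.1,"spin": 0,"dz": 9,"grip": 0}]'

```text
time_s: 6.65
tcp_pos: [0.6145, -0.1168, 0.1152]
eef_rot: [180.0, 0.2, 177.5]
contact_force: [0.6, 0.2, 0.1]
gripper_width: 0.0397
```

Run:
```python
from fit import *
im=r.capture("top");s=r.get_state();print(s["tcp_pos"],s["gripper_width"],s["contact_force"])
cv2.imwrite("pics/t2.png",cv2.resize(im[140:260,200:420],None,fx=3.6,fy=3.6,interpolation=cv2.INTER_CUBIC))
r.capture("scene")
m=[x for x in r.cut_out("rack","scene") if x["extent"][0]>240];print([x["extent"] for x in m])
h=np.zeros((420,560),np.uint8);cv2.fillConvexPoly(h,cv2.convexHull(np.argwhere(m[0]["mask"])[:,::-1].astype(np.int32)),1)
print(fit({"scene":h},box(.066,.2,.04,.005),[.612,.036,-.05]))
```

```text
[ 0.615087   -0.12128123  0.11483018] 0.0358018307135388 [ 4.26898401 -2.36410319  2.28388296]
[[264.3, 253.8, 357.4, 284.0]]
(array([ 0.5964173 ,  0.03598923, -0.03902134]), np.float32(0.24600159))
```

View pics/t2.png

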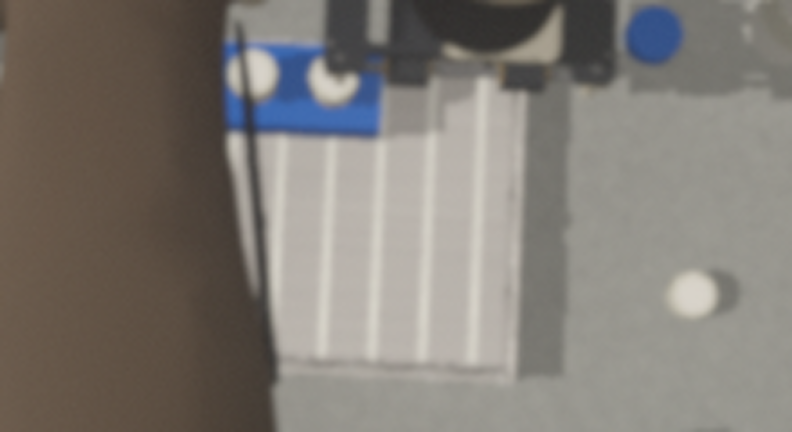

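Emit:
servo_tool --targets '[{"dx": 0,"dy": 0,"dz": -2,"spin": 0,"grip": 0},{"dx": 0,"dy": 0,"spin": 0,"dz": -4,"grip": 0},{"dx": 0,"dy": 0,"spin": 0,"dz": -6,"grip": 0},{"dx": 0,"dy": 0,"spin": 0,"dz": -8,"grip": 0},{"dx": 0,"dy": 0,"spin": 0,"dz": -9.1,"grip": 0},{"dx": 0,"dy": 0.5,"spin": 0,"dz": -9.1,"grip": 0},{"dx": 0,"dy": 1,"spin": 0,"dz": -9.1,"grip": 0},{"dx": 0.1,"dy": 1.5,"spin": 0,"dz": -9.1,"grip": 0},{"dx": 0.1,"dy": 2,"spin": 0,"dz": -9.1,"grip": 0},{"dx": 0.1,"dy": 2.5,"spin": 0,"dz": -9.1,"grip": 0}]'

```text
time_s: 7.63
tcp_pos: [0.6148, -0.0896, 0.0249]
eef_rot: [180.0, 0.1, 177.4]
contact_force: [-0.3, -0.3, 0.5]
gripper_width: 0.0002
```

Emit:
servo_tool --targets '[{"dx": 0,"dy": 0.4,"dz": 0,"spin": 0,"grip": 0},{"dx": 0,"dy": 0.8,"spin": 0,"dz": 0,"grip": 0},{"dx": 0.1,"dy": 1.2,"spin": 0,"dz": 0,"grip": 0},{"dx": 0.1,"dy": 1.6,"spin": 0,"dz": 0,"grip": 0},{"dx": 0.1,"dy": 2,"spin": 0,"dz": 0,"grip": 0},{"dx": 0.1,"dy": 2.4,"spin": 0,"dz": 0,"grip": 0},{"dx": 0.1,"dy": 2.8,"spin": 0,"dz": 0,"grip": 0},{"dx": 0.1,"dy": 3.2,"spin": 0,"dz": 0,"grip": 0},{"dx": 0.2,"dy": 3.6,"spin": 0,"dz": 0,"grip": 0},{"dx": 0.2,"dy": 4,"spin": 0,"dz": 0,"grip": 0}]'

```text
time_s: 8.47
tcp_pos: [0.6156, -0.0516, 0.024]
eef_rot: [-179.9, -0.0, 177.4]
contact_force: [-0.3, -5.9, 3.2]
gripper_width: 0.0004
```

Emit:
servo_tool --targets '[{"dx": 0,"dy": 0.3,"dz": 0,"spin": 0,"grip": 0},{"dx": 0,"dy": 0.6,"spin": 0,"dz": 0,"grip": 0},{"dx": 0,"dy": 0.9,"spin": 0,"dz": 0,"grip": 0},{"dx": 0.1,"dy": 1.2,"spin": 0,"dz": 0,"grip": 0},{"dx": 0.1,"dy": 1.5,"spin": 0,"dz": 0,"grip": 0},{"dx": 0.1,"dy": 1.8,"spin": 0,"dz": 0,"grip": 0},{"dx": 0.1,"dy": 2.0,"spin": 0,"dz": 0,"grip": 0},{"dx": 0.1,"dy": 2.2,"spin": 0,"dz": 0,"grip": 0},{"dx": 0.1,"dy": 2.4,"spin": 0,"dz": 0,"grip": 0},{"dx": 0.1,"dy": 2.5,"spin": 0,"dz": 0,"grip": 0}]'

```text
time_s: 9.3
tcp_pos: [0.6168, -0.0264, 0.024]
eef_rot: [-179.9, -0.0, 177.4]
contact_force: [-1.2, -6.7, 2.9]
gripper_width: 0.0002
```

Emit:
servo_tool --targets '[{"dx": 0,"dy": 0.15,"dz": 0,"spin": 0,"grip": 0},{"dx": 0,"dy": 0.3,"spin": 0,"dz": 0,"grip": 0},{"dx": 0,"dy": 0.45,"spin": 0,"dz": 0,"grip": 0},{"dx": 0,"dy": 0.6,"spin": 0,"dz": 0,"grip": 0},{"dx": 0,"dy": 0.75,"spin": 0,"dz": 0,"grip": 0},{"dx": 0,"dy": 0.9,"spin": 0,"dz": 0,"grip": 0},{"dx": 0,"dy": 0.9,"spin": 0,"dz": 0,"grip": 0},{"dx": 0,"dy": 0.9,"spin": 0,"dz": 0,"grip": 0},{"dx": 0,"dy": 0.9,"spin": 0,"dz": 0,"grip": 0},{"dx": 0,"dy": 0.9,"spin": 0,"dz": 0,"grip": 0}]'

```text
time_s: 10.13
tcp_pos: [0.6168, -0.0178, 0.024]
eef_rot: [-179.9, -0.0, 177.4]
contact_force: [-0.5, -7.3, 2.8]
gripper_width: 0.0006
```

Emit:
servo_tool --targets '[{"dx": 0,"dy": 0.15,"dz": 0,"spin": 0,"grip": 0},{"dx": 0,"dy": 0.3,"spin": 0,"dz": 0,"grip": 0},{"dx": 0,"dy": 0.45,"spin": 0,"dz": 0,"grip": 0},{"dx": 0,"dy": 0.6,"spin": 0,"dz": 0,"grip": 0},{"dx": 0,"dy": 0.7,"spin": 0,"dz": 0,"grip": 0},{"dx": 0,"dy": 0.8,"spin": 0,"dz": 0,"grip": 0},{"dx": 0,"dy": 0.8,"spin": 0,"dz": 0,"grip": 0},{"dx": 0,"dy": 0.8,"spin": 0,"dz": 0,"grip": 0},{"dx": 0,"dy": 0.8,"spin": 0,"dz": 0,"grip": 0},{"dx": 0,"dy": 0.8,"spin": 0,"dz": 0,"grip": 0}]'

```text
time_s: 10.97
tcp_pos: [0.6139, -0.0168, 0.0241]
eef_rot: [-179.5, -0.4, 177.3]
contact_force: [-2.2, -41.7, 8.0]
gripper_width: 0.0004
```

Emit:
servo_tool --targets '[{"dx": 0,"dy": -1.5,"dz": 0,"spin": 0,"grip": 0},{"dx": 0,"dy": -2,"spin": 0,"dz": 0,"grip": 0},{"dx": 0,"dy": -2,"spin": 0,"dz": 3,"grip": 0},{"dx": 0,"dy": -2,"spin": 0,"dz": 6.5,"grip": 0},{"dx": 0,"dy": -2,"spin": 0,"dz": 9,"grip": 0},{"dx": -3,"dy": 0,"spin": 0,"dz": 9,"grip": 0},{"dx": -6,"dy": 2,"spin": 0,"dz": 9,"grip": 100},{"dx": -8,"dy": 5,"spin": 0,"dz": 9,"grip": 100},{"dx": -8.6,"dy": 8,"spin": 0,"dz": 9,"grip": 100},{"dx": -8.6,"dy": 11,"spin": 0,"dz": 9,"grip": 100}]'

```text
time_s: 11.8
tcp_pos: [0.5292, 0.1029, 0.1143]
eef_rot: [179.9, 0.0, 177.4]
contact_force: [1.2, -0.4, 0.6]
gripper_width: 0.0215
```

Emit:
servo_tool --targets '[{"dx": 0,"dy": 0,"dz": -2,"spin": 0,"grip": 100},{"dx": 0,"dy": 0,"spin": 0,"dz": -4,"grip": 100},{"dx": 0,"dy": 0,"spin": 0,"dz": -6,"grip": 100},{"dx": 0,"dy": 0,"spin": 0,"dz": -8,"grip": 100},{"dx": 0,"dy": 0,"spin": 0,"dz": -9.1,"grip": 100},{"dx": 0.8,"dy": 0,"spin": 0,"dz": -9.1,"grip": 100},{"dx": 1.6,"dy": 0,"spin": 0,"dz": -9.1,"grip": 100},{"dx": 2.4,"dy": -0.1,"spin": 0,"dz": -9.1,"grip": 100},{"dx": 3.0,"dy": -0.1,"spin": 0,"dz": -9.1,"grip": 100},{"dx": 3.4,"dy": -0.1,"spin": 0,"dz": -9.1,"grip": 100}]'

```text
time_s: 12.63
tcp_pos: [0.5668, 0.1008, 0.0235]
eef_rot: [179.9, 0.1, 177.4]
contact_force: [-0.3, 0.7, 0.0]
gripper_width: 0.0854
```

Emit:
servo_tool --targets '[{"dx": 0.15,"dy": 0,"dz": 0,"spin": 0,"grip": 100},{"dx": 0.3,"dy": 0,"spin": 0,"dz": 0,"grip": 100},{"dx": 0.45,"dy": 0,"spin": 0,"dz": 0,"grip": 100},{"dx": 0.6,"dy": 0,"spin": 0,"dz": 0,"grip": 100},{"dx": 0.75,"dy": 0,"spin": 0,"dz": 0,"grip": 100},{"dx": 0.9,"dy": 0,"spin": 0,"dz": 0,"grip": 100},{"dx": 1.0,"dy": 0,"spin": 0,"dz": 0,"grip": 100},{"dx": 1.0,"dy": 0,"spin": 0,"dz": 0,"grip": 100},{"dx": 1.0,"dy": 0,"spin": 0,"dz": 0,"grip": 100},{"dx": 1.0,"dy": 0,"spin": 0,"dz": 0,"grip": 100}]'

```text
time_s: 13.47
tcp_pos: [0.5718, 0.0997, 0.0223]
eef_rot: [-179.9, -0.3, 177.4]
contact_force: [-10.4, 1.4, 6.6]
gripper_width: 0.0873
```

Emit:
servo_tool --targets '[{"dx": 0.1,"dy": 0,"dz": 0,"spin": 0,"grip": 100},{"dx": 0.2,"dy": 0,"spin": 0,"dz": 0,"grip": 100},{"dx": 0.3,"dy": 0,"spin": 0,"dz": 0,"grip": 100},{"dx": 0.3,"dy": 0,"spin": 0,"dz": 0,"grip": 100},{"dx": 0.3,"dy": 0,"spin": 0,"dz": 0,"grip": 100},{"dx": 0.3,"dy": 0,"spin": 0,"dz": 0,"grip": 100},{"dx": -0.5,"dy": 0,"spin": 0,"dz": 0,"grip": 100},{"dx": -2,"dy": 0,"spin": 0,"dz": 0,"grip": 100},{"dx": -4,"dy": 0,"spin": 0,"dz": 1,"grip": 100},{"dx": -7,"dy": -2,"spin": 0,"dz": 4,"grip": 100}]'

```text
time_s: 14.3
tcp_pos: [0.5071, 0.0833, 0.0568]
eef_rot: [-179.9, -0.2, 177.5]
contact_force: [0.9, -0.0, 1.6]
gripper_width: 0.0878
```

```bash
python3 -c "
from plant import r
s=r.get_state();print(s['joints'],s['tcp_pos'],s['eef_rot'])"
```

```text
[ 3.12446753e+01  1.59775473e+01 -3.16093079e+01 -6.68434574e-03
 -4.26432287e+01 -1.23775789e+02] [0.50706988 0.08333007 0.05683076] [-179.87583302   -0.19375668  177.4637505 ]
```

Emit:
servo_tool --targets '[{"dx": -0.5,"dy": -2,"dz": 2,"spin": 0.1,"grip": 100},{"dx": -1,"dy": -6,"spin": 0.22,"dz": 4,"grip": 100},{"dx": -1.5,"dy": -10,"spin": 0.34,"dz": 6,"grip": 100},{"dx": -2,"dy": -14,"spin": 0.46,"dz": 6,"grip": 100},{"dx": -2.5,"dy": -18,"spin": 0.58,"dz": 6,"grip": 100},{"dx": -3,"dy": -22,"spin": 0.7,"dz": 6,"grip": 100},{"dx": -3.5,"dy": -26,"spin": 0.82,"dz": 6,"grip": 100},{"dx": -4,"dy": -30,"spin": 0.94,"dz": 6,"grip": 100},{"dx": -4.5,"dy": -34,"spin": 1.06,"dz": 6,"grip": 100},{"dx": -5,"dy": -38,"spin": 1.18,"dz": 6,"grip": 100}]'

```text
time_s: 15.13
tcp_pos: [0.4627, -0.262, 0.1196]
eef_rot: [-179.9, 0.0, -119.5]
contact_force: [0.2, 0.9, 0.3]
gripper_width: 0.0875
```

```bash
cat > m2.py <<'E'
from fit import *
s=r.get_state();print(s["time_s"],s["tcp_pos"],s["eef_rot"],s["joints"].round(0))
ims={c:r.capture(c) for c in("top","scene")}
cv2.imwrite("pics/t3.png",np.vstack([cv2.resize(ims["top"][130:220,190:390],None,fx=3.2,fy=3.2,interpolation=cv2.INTER_CUBIC),cv2.resize(ims["scene"][210:300,205:405],None,fx=3.2,fy=3.2,interpolation=cv2.INTER_CUBIC)]))
print("cap top guess",at_z("top",392.5,221.7,.02),"scene .4536 -.3092")
def hull(m):
    h=np.zeros(m.shape,np.uint8);cv2.fillConvexPoly(h,cv2.convexHull(np.argwhere(m)[:,::-1].astype(np.int32)),1);return h
for n in("cap","vial","capped_a","rack"):
    for c in ims: print(n,c,[(round(x["p"],2),np.round(x["extent"],1).tolist()) for x in r.cut_out(n,c)])
for c in ims:
    m=[x for x in r.cut_out("rack",c) if x["extent"][0]<330 and x["extent"][0]>220 and x["extent"][3]-x["extent"][1]<60]
    if m: print(c,fit({c:hull(m[0]["mask"])},box(.066,.2,.04,.005),[.615,.1,-.045]))
E
python3 m2.py
```

```text
15.1333 [ 0.46273146 -0.26202995  0.1196051 ] [-1.79944863e+02  1.73641865e-02 -1.19542922e+02] [ -8.  13. -26.   0. -52. -21.]
cap top guess [ 0.44878574 -0.31060037] scene .4536 -.3092
cap top [(0.45, [382.2, 218.4, 396.4, 228.9])]
cap scene [(0.48, [182.9, 215.5, 197.0, 228.9])]
vial top [(0.51, [218.3, 155.8, 233.7, 168.4])]
vial scene [(0.69, [357.4, 254.8, 373.0, 274.8])]
capped_a top [(0.57, [262.5, 153.7, 276.9, 169.8]), (0.48, [242.2, 154.9, 255.1, 163.2])]
capped_a scene [(0.85, [330.9, 253.4, 348.0, 273.4]), (0.61, [303.8, 249.0, 321.8, 268.3])]
rack top [(0.7, [212.0, 148.9, 282.8, 180.5]), (0.58, [365.6, 264.4, 416.5, 336.2])]
rack scene [(0.89, [199.8, 163.7, 226.8, 199.2]), (0.72, [292.3, 255.9, 385.2, 288.3])]
scene (array([ 0.60094768,  0.09948309, -0.06030826]), np.float32(0.19982783))
```

View pics/t3.png

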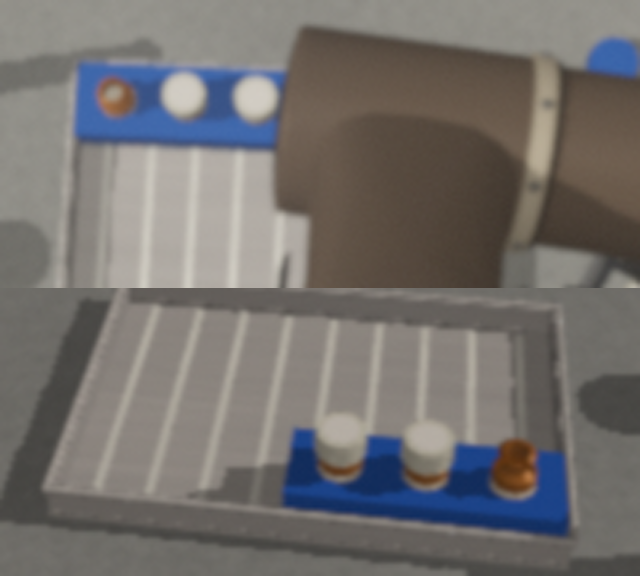

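Both views show the rack's far face and left end against the walls. The open amber vial stands at the left end: (116,95) in the top crop and (517,465) in the lower crop. Next is the cap.

Emit:
servo_tool --targets '[{"dx": 0,"dy": 0,"dz": 0,"spin": 0,"grip": 100},{"dx": 0,"dy": 0,"dz": 0,"spin": 0.1,"grip": 100},{"dx": 0,"dy": 0,"dz": 0,"spin": 0.2,"grip": 100},{"dx": 0,"dy": 0,"dz": 0,"spin": 0.3,"grip": 100},{"dx": 0,"dy": 0,"dz": 0,"spin": 0.39,"grip": 100},{"dx": 0,"dy": 0,"dz": 0,"spin": 0.39,"grip": 100},{"dx": 0,"dy": 0,"dz": 0,"spin": 0.39,"grip": 100},{"dx": 0,"dy": 0,"dz": 0,"spin": 0.39,"grip": 100},{"dx": 0,"dy": 0,"dz": 0,"spin": 0.39,"grip": 100},{"dx": 0,"dy": 0,"dz": 0,"spin": 0.39,"grip": 100}]'

```text
time_s: 16.57
tcp_pos: [0.4632, -0.2603, 0.1192]
eef_rot: [180.0, 0.0, -97.6]
contact_force: [0.2, 0.1, 0.1]
gripper_width: 0.0875
```

Run:
```python
from fit import *
print("vial rim top",at_z("top",226.2,159.7,.077),"scene",at_z("scene",367.5,259.4,.077))
# capped tops from t3: top-of-cap centres z=.081
print("caps top",at_z("top",190+184/3.2,130+93/3.2,.081),at_z("top",190+257/3.2,130+98/3.2,.081))
print("caps scene",at_z("scene",205+427/3.2,210+(436-288)/3.2,.081),at_z("scene",205+342/3.2,210+(430-288)/3.2,.081))
r.capture("top");r.capture("scene")
for c in("top","scene"):
    for x in r.cut_out("cap",c)[:1]: print("cap",c,x["p"],x["extent"],fit({c:x["mask"].astype(np.uint8)},cyl(.018,.02),[.451,-.31,0],False))
    for x in r.cut_out("capped_a",c)[:3]:
        e=x["extent"];g=at_z(c,(e[0]+e[2])/2,(e[1]+e[3])/2,.065);print("capped",c,x["p"],e,fit({c:x["mask"].astype(np.uint8)},cyl(.018,.036,.045),[*g,0],False))
s=r.get_state();print(s["tcp_pos"],s["eef_rot"])
```

```text
vial rim top [0.61405655 0.15649291] scene [0.61892641 0.16334304]
caps top [0.61480861 0.09732983] [0.61043227 0.03480394]
caps scene [0.61860183 0.09864142] [0.61776027 0.0390382 ]
capped top 0.53 [241.9, 154.8, 254.3, 163.9] (array([0.61660367, 0.09927389, 0.04778316]), np.float32(0.13069801))
capped top 0.47 [262.8, 153.6, 274.9, 169.2] (array([0.6122667 , 0.0372974 , 0.06547863]), np.float32(0.35061243))
cap scene 0.64 [180.6, 214.9, 197.6, 228.7] (array([ 0.45373164, -0.3092116 ,  0.04602373]), np.float32(0.109444454))
capped scene 0.72 [327.7, 255.0, 346.5, 273.9] (array([0.61826957, 0.10002347, 0.03809525]), np.float32(0.07227447))
capped scene 0.55 [304.4, 250.5, 320.1, 270.9] (array([0.61563149, 0.03831354, 0.03987275]), np.float32(0.08996966))
[ 0.46323045 -0.26036781  0.11920596] [ 1.79995749e+02 -6.28766407e-04 -9.75309857e+01]
```

Emit:
servo_tool --targets '[{"dx": -0.5,"dy": -2.5,"dz": 0,"spin": 0.05,"grip": 100},{"dx": -1.1,"dy": -4.9,"dz": 0,"spin": 0.087,"grip": 100},{"dx": -1.1,"dy": -4.9,"dz": -2,"spin": 0.087,"grip": 100},{"dx": -1.1,"dy": -4.9,"dz": -4.5,"spin": 0.087,"grip": 100},{"dx": -1.1,"dy": -4.9,"dz": -7,"spin": 0.087,"grip": 100},{"dx": -1.1,"dy": -4.9,"dz": -9,"spin": 0.087,"grip": 100},{"dx": -1.1,"dy": -4.9,"dz": -10.5,"spin": 0.087,"grip": 100},{"dx": -1.1,"dy": -4.9,"dz": -11.2,"spin": 0.087,"grip": 100},{"dx": -1.1,"dy": -4.9,"dz": -11.6,"spin": 0.087,"grip": 100},{"dx": -1.1,"dy": -4.9,"dz": -11.6,"spin": 0.087,"grip": 100}]'

```text
time_s: 17.7
tcp_pos: [0.4521, -0.3093, 0.0028]
eef_rot: [179.9, 0.0, -92.5]
contact_force: [0.3, -0.5, 0.3]
gripper_width: 0.0879
```

Run:
```python
from fit import *
s=r.get_state();print(s["tcp_pos"],s["eef_rot"])
im=r.capture("scene");print([(x["p"],x["extent"]) for x in r.cut_out("cap","scene")])
p=proj("scene",[.4525,-.3095,.02]);print(p);u,v=int(p[0]),int(p[1])
cv2.imwrite("pics/c4.png",cv2.resize(im[v-40:v+35,u-50:u+50],None,fx=6,fy=6,interpolation=cv2.INTER_CUBIC))
```

```text
[ 0.45211364 -0.30932336  0.00281316] [ 1.79944511e+02  8.19234908e-03 -9.25295934e+01]
[]
[187.99555722 219.98107016]
```

View pics/c4.png

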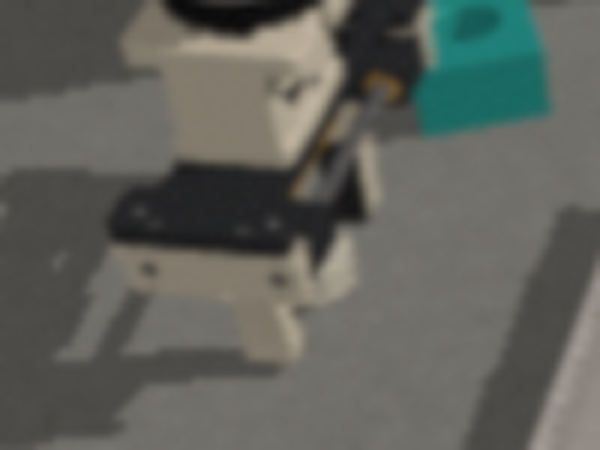

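The crop shows the gripper straddling the cap: the camera-side finger is at (268,330) and hides the cap behind it. I close it now.

Emit:
servo_tool --targets '[{"dx": 0,"dy": 0,"dz": 0,"spin": 0,"grip": 0},{"dx": 0,"dy": 0,"dz": 0,"spin": 0,"grip": 0},{"dx": 0,"dy": 0,"dz": 0,"spin": 0,"grip": 0},{"dx": 0,"dy": 0,"dz": 0,"spin": 0,"grip": 0},{"dx": 0,"dy": 0,"dz": 0,"spin": 0,"grip": 0},{"dx": 0,"dy": 0,"dz": 0,"spin": 0,"grip": 0},{"dx": 0,"dy": 0,"dz": 0,"spin": 0,"grip": 0},{"dx": 0,"dy": 0,"dz": 0,"spin": 0,"grip": 0},{"dx": 0,"dy": 0,"dz": 0,"spin": 0,"grip": 0},{"dx": 0,"dy": 0,"dz": 0,"spin": 0,"grip": 0}]' --squeeze 55

```text
time_s: 18.63
tcp_pos: [0.4522, -0.3094, 0.0032]
eef_rot: [180.0, 0.0, -92.5]
contact_force: [-0.6, -0.6, 0.3]
gripper_width: 0.0349
```

Emit:
servo_tool --targets '[{"dx": 0,"dy": 0,"dz": 2,"spin": 0,"grip": 0},{"dx": 0,"dy": 0,"dz": 5,"spin": 0,"grip": 0},{"dx": 0,"dy": 0,"dz": 8.5,"spin": 0,"grip": 0},{"dx": 0,"dy": 0,"dz": 12,"spin": 0,"grip": 0},{"dx": 0.5,"dy": 3,"dz": 13,"spin": 0,"grip": 0},{"dx": 2,"dy": 6.3,"dz": 13,"spin": 0,"grip": 0},{"dx": 3.5,"dy": 9.6,"dz": 13,"spin": 0,"grip": 0},{"dx": 5,"dy": 12.9,"dz": 13,"spin": 0,"grip": 0},{"dx": 6.5,"dy": 16.2,"dz": 13,"spin": 0,"grip": 0},{"dx": 8,"dy": 19.5,"dz": 13,"spin": 0,"grip": 0}]'

```text
time_s: 19.47
tcp_pos: [0.5326, -0.1127, 0.1334]
eef_rot: [-180.0, 0.0, -92.5]
contact_force: [0.3, 0.3, -0.3]
gripper_width: 0.0346
```

Emit:
servo_tool --targets '[{"dx": 1,"dy": 3,"dz": 0,"spin": 0,"grip": 0},{"dx": 2,"dy": 6.3,"dz": 0,"spin": 0,"grip": 0},{"dx": 3,"dy": 9.6,"dz": 0,"spin": 0,"grip": 0},{"dx": 4,"dy": 12.9,"dz": 0,"spin": 0,"grip": 0},{"dx": 5,"dy": 16.2,"dz": 0,"spin": 0,"grip": 0},{"dx": 6,"dy": 19.5,"dz": 0,"spin": 0,"grip": 0},{"dx": 7,"dy": 22.8,"dz": 0,"spin": 0,"grip": 0},{"dx": 8,"dy": 25.5,"dz": 0,"spin": 0,"grip": 0},{"dx": 8.5,"dy": 27.6,"dz": 0,"spin": 0,"grip": 0},{"dx": 8.6,"dy": 27.6,"dz": 0,"spin": 0,"grip": 0}]'

```text
time_s: 20.3
tcp_pos: [0.6191, 0.1654, 0.1326]
eef_rot: [-180.0, 0.0, -92.4]
contact_force: [0.8, -0.5, -0.1]
gripper_width: 0.0345
```

```bash
cat > look.py <<'E'
import sys
from fit import *
s=r.get_state();t=s["tcp_pos"];print(s["time_s"],t,s["eef_rot"],s["gripper_width"],s["contact_force"])
ims={c:r.capture(c) for c in("scene","top")}
for c in ims:
    for n in("cap","vial"): print(c,n,[(round(x["p"],2),np.round(x["extent"],1).tolist()) for x in r.cut_out(n,c)])
print("exp cap base/top centre scene",proj("scene",[t[0],t[1],t[2]-.003]),proj("scene",[t[0],t[1],t[2]+.017]),"rim",proj("scene",[.618,.1612,.077]))
a=ims["scene"][195:300,310:420];b=ims["top"][120:200,190:290]
f=lambda i:cv2.resize(i,(400,int(400*i.shape[0]/i.shape[1])),interpolation=cv2.INTER_CUBIC)
a,b=f(a),f(b);H=max(len(a),len(b));z=lambda i:cv2.copyMakeBorder(i,0,H-len(i),0,0,0)
cv2.imwrite(sys.argv[1],np.hstack([z(a),z(b)]))
E
python3 look.py pics/h5.png
```

```text
20.3 [0.61912206 0.16538817 0.13262165] [-1.79980577e+02  1.28173874e-02 -9.23621305e+01] 0.03451155172368648 [ 0.77001268 -0.45710816 -0.13900743]
scene cap []
scene vial [(0.49, [360.0, 258.0, 371.1, 276.5])]
top cap []
top vial []
exp cap base/top centre scene [371.33044439 242.34969189] [372.4931434  235.46779531] rim [366.49743199 259.04013347]
```

View pics/h5.png

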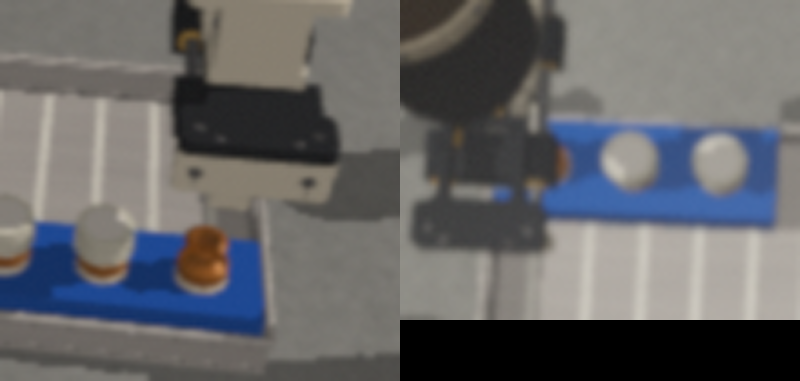

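The finger hides the cap from this camera. The left panel shows only the finger at (230,215) above the vial at (205,260), but the opening of 34.5 mm says the cap is held. I turn the jaws 45°, which still clears the neighbours, so that the cap shows.

Emit:
servo_tool --targets '[{"dx": 0,"dy": 0,"dz": 0,"spin": -0.1,"grip": 0},{"dx": 0,"dy": 0,"dz": 0,"spin": -0.2,"grip": 0},{"dx": 0,"dy": 0,"dz": 0,"spin": -0.3,"grip": 0},{"dx": 0,"dy": 0,"dz": 0,"spin": -0.4,"grip": 0},{"dx": 0,"dy": 0,"dz": 0,"spin": -0.5,"grip": 0},{"dx": 0,"dy": 0,"dz": 0,"spin": -0.6,"grip": 0},{"dx": 0,"dy": 0,"dz": -1,"spin": -0.7,"grip": 0},{"dx": 0,"dy": 0,"dz": -2,"spin": -0.8,"grip": 0},{"dx": 0,"dy": 0,"dz": -3,"spin": -0.8,"grip": 0},{"dx": 0,"dy": 0,"dz": -3,"spin": -0.8,"grip": 0}]'

```text
time_s: 21.43
tcp_pos: [0.617, 0.1604, 0.1012]
eef_rot: [179.9, -0.2, -138.3]
contact_force: [-0.8, -0.1, -1.3]
gripper_width: 0.0349
```

```bash
python3 look.py pics/h6.png
```

```text
21.4333 [0.61697215 0.16035908 0.10121867] [ 1.79937648e+02 -1.63394129e-01 -1.38269240e+02] 0.03485689206400828 [-0.77989696 -0.08596093 -1.26927912]
scene cap []
scene vial [(0.7, [358.3, 258.8, 371.6, 278.3])]
top cap [(0.7, [371.3, 143.3, 390.7, 158.6]), (0.54, [214.5, 150.9, 285.8, 177.3]), (0.48, [223.2, 156.8, 232.4, 163.6])]
top vial [(0.55, [138.1, 202.8, 162.1, 231.5]), (0.4, [220.6, 158.9, 235.0, 166.0]), (0.16, [210.2, 148.1, 347.9, 241.4])]
exp cap base/top centre scene [367.18485441 251.9222979 ] [368.25480923 245.3565863 ] rim [366.49743199 259.04013347]
```

View pics/h6.png

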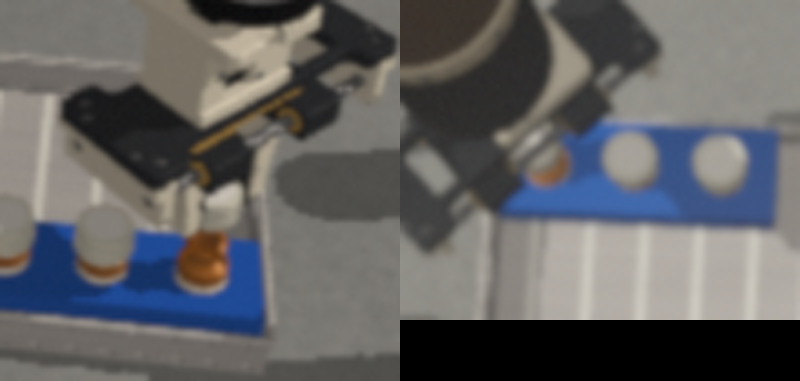

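```bash
cat > ov.py <<'E'
import sys
from fit import *
s=r.get_state();t=s["tcp_pos"];print(s["time_s"],t,s["eef_rot"])
out=[]
for c,(v0,v1,u0,u1) in dict(scene=(232,282,345,395),top=(140,180,205,245)).items():
    im=r.capture(c);k=400/(u1-u0)
    b=cv2.resize(im[v0:v1,u0:u1],None,fx=k,fy=k,interpolation=cv2.INTER_CUBIC)
    def circ(x,y,z,R,col):
        P=np.array([proj(c,[x+R*np.cos(a),y+R*np.sin(a),z]) for a in np.linspace(0,6.2832,40)])
        cv2.polylines(b,[np.round((P-[u0,v0]+.5)*k).astype(np.int32)],True,col,1)
    circ(t[0],t[1],t[2]-.003,.018,(0,255,0));circ(t[0],t[1],t[2]+.017,.018,(0,255,0))
    vx,vy=float(sys.argv[2]),float(sys.argv[3])
    circ(vx,vy,.077,.014,(255,0,255));circ(vx,vy,.045,.016,(255,255,0))
    circ(vx-.0028,vy-.062,.081,.018,(255,0,255))
    out.append(b)
H=max(map(len,out));cv2.imwrite(sys.argv[1],np.hstack([cv2.copyMakeBorder(i,0,H-len(i),0,0,0) for i in out]))
E
python3 ov.py pics/o7.png 0.618 0.1612
```

```text
21.7333 [0.6186509  0.16175115 0.10390095] [-1.79981812e+02  5.67220309e-02 -1.38299557e+02]
```

View pics/o7.png

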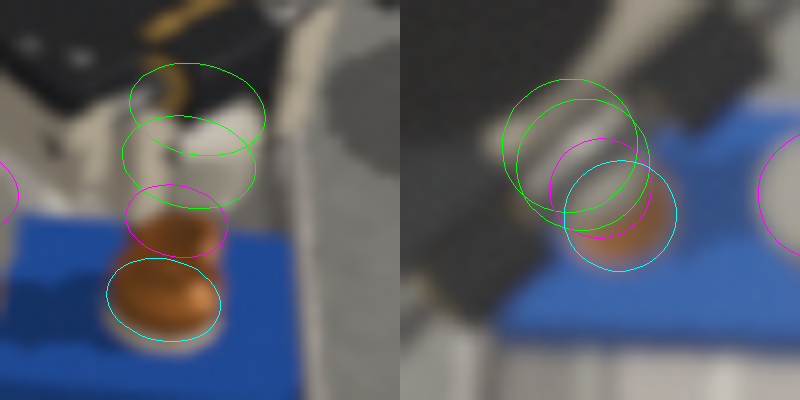

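The overlay shows the held cap where the TCP predicts it: in the left panel its edge is at 257 against 255 predicted. The vial bead at (174,225) matches the predicted (176,222), so the cap is aligned within about 1 mm. I go down.

Emit:
servo_tool --targets '[{"dx": 0,"dy": 0,"dz": -0.8,"spin": 0,"grip": 0},{"dx": 0,"dy": 0,"dz": -1.5,"spin": 0,"grip": 0},{"dx": 0,"dy": 0,"dz": -2,"spin": 0,"grip": 0},{"dx": 0,"dy": 0,"dz": -2.2,"spin": 0,"grip": 0},{"dx": 0,"dy": 0,"dz": -2.4,"spin": 0,"grip": 0},{"dx": 0,"dy": 0,"dz": -2.5,"spin": 0,"grip": 0},{"dx": 0,"dy": 0,"dz": -2.6,"spin": 0,"grip": 0},{"dx": 0,"dy": 0,"dz": -2.7,"spin": 0,"grip": 0},{"dx": 0,"dy": 0,"dz": -2.8,"spin": 0,"grip": 0},{"dx": 0,"dy": 0,"dz": -2.8,"spin": 0,"grip": 0}]'

```text
time_s: 22.67
tcp_pos: [0.6182, 0.1616, 0.0752]
eef_rot: [180.0, 0.0, -138.4]
contact_force: [-0.3, -0.3, -0.7]
gripper_width: 0.0346
```

Emit:
servo_tool --targets '[{"dx": 0,"dy": 0,"dz": -0.1,"spin": 0,"grip": 0},{"dx": 0,"dy": 0,"dz": -0.2,"spin": 0,"grip": 0},{"dx": 0,"dy": 0,"dz": -0.3,"spin": 0,"grip": 0},{"dx": 0,"dy": 0,"dz": -0.35,"spin": 0,"grip": 0},{"dx": 0,"dy": 0,"dz": -0.4,"spin": 0,"grip": 0},{"dx": 0,"dy": 0,"dz": -0.45,"spin": 0,"grip": 0},{"dx": 0,"dy": 0,"dz": -0.5,"spin": 0,"grip": 0},{"dx": 0,"dy": 0,"dz": -0.55,"spin": 0,"grip": 0},{"dx": 0,"dy": 0,"dz": -0.6,"spin": 0,"grip": 0},{"dx": 0,"dy": 0,"dz": -0.6,"spin": 0,"grip": 0}]'

```text
time_s: 23.5
tcp_pos: [0.6189, 0.1618, 0.0698]
eef_rot: [-180.0, 0.1, -138.4]
contact_force: [0.9, -0.6, 3.2]
gripper_width: 0.0349
```

Emit:
servo_tool --targets '[{"dx": 0,"dy": 0,"dz": -0.05,"spin": 0,"grip": 0},{"dx": 0,"dy": 0,"dz": -0.1,"spin": 0,"grip": 0},{"dx": 0,"dy": 0,"dz": -0.15,"spin": 0,"grip": 0},{"dx": 0,"dy": 0,"dz": -0.2,"spin": 0,"grip": 0},{"dx": 0,"dy": 0,"dz": -0.25,"spin": 0,"grip": 0},{"dx": 0,"dy": 0,"dz": -0.3,"spin": 0,"grip": 0},{"dx": 0,"dy": 0,"dz": -0.35,"spin": 0,"grip": 0},{"dx": 0,"dy": 0,"dz": -0.35,"spin": 0,"grip": 0},{"dx": 0,"dy": 0,"dz": -0.35,"spin": 0,"grip": 0},{"dx": 0,"dy": 0,"dz": -0.35,"spin": 0,"grip": 0}]'

```text
time_s: 24.33
tcp_pos: [0.6179, 0.1615, 0.0653]
eef_rot: [180.0, -0.0, -138.4]
contact_force: [0.6, 0.2, -1.1]
gripper_width: 0.0345
```

The force dropped to about zero at z = 0.0653, so it has clicked. I press on to home.

Emit:
servo_tool --targets '[{"dx": 0,"dy": 0,"dz": -0.05,"spin": 0,"grip": 0},{"dx": 0,"dy": 0,"dz": -0.1,"spin": 0,"grip": 0},{"dx": 0,"dy": 0,"dz": -0.15,"spin": 0,"grip": 0},{"dx": 0,"dy": 0,"dz": -0.2,"spin": 0,"grip": 0},{"dx": 0,"dy": 0,"dz": -0.25,"spin": 0,"grip": 0},{"dx": 0,"dy": 0,"dz": -0.3,"spin": 0,"grip": 0},{"dx": 0,"dy": 0,"dz": -0.35,"spin": 0,"grip": 0},{"dx": 0,"dy": 0,"dz": -0.35,"spin": 0,"grip": 0},{"dx": 0,"dy": 0,"dz": -0.35,"spin": 0,"grip": 0},{"dx": 0,"dy": 0,"dz": -0.35,"spin": 0,"grip": 0}]'

```text
time_s: 25.17
tcp_pos: [0.619, 0.1618, 0.0642]
eef_rot: [-179.9, 0.1, -138.3]
contact_force: [-3.4, -1.5, 12.1]
gripper_width: 0.0353
```

Emit:
servo_tool --targets '[{"dx": 0,"dy": 0,"dz": -0.05,"spin": 0,"grip": 0},{"dx": 0,"dy": 0,"dz": -0.1,"spin": 0,"grip": 0},{"dx": 0,"dy": 0,"dz": -0.1,"spin": 0,"grip": 0},{"dx": 0,"dy": 0,"dz": -0.1,"spin": 0,"grip": 0},{"dx": 0,"dy": 0,"dz": -0.1,"spin": 0,"grip": 0},{"dx": 0,"dy": 0,"dz": -0.1,"spin": 0,"grip": 0},{"dx": 0,"dy": 0,"dz": -0.1,"spin": 0,"grip": 0},{"dx": 0,"dy": 0,"dz": -0.1,"spin": 0,"grip": 0},{"dx": 0,"dy": 0,"dz": -0.1,"spin": 0,"grip": 0},{"dx": 0,"dy": 0,"dz": -0.1,"spin": 0,"grip": 0}]'

```text
time_s: 26.0
tcp_pos: [0.6193, 0.1619, 0.0642]
eef_rot: [-179.9, 0.2, -138.3]
contact_force: [-4.6, -1.3, 18.7]
gripper_width: 0.0348
```

```bash
python3 look.py pics/f8.png
```

```text
26.0 [0.6193419  0.16188541 0.06419347] [-1.79910998e+02  1.52224167e-01 -1.38308404e+02] 0.0347975893441502 [-4.58790405 -1.26684446 18.67181396]
scene cap [(0.41, [364.0, 259.4, 377.3, 270.1])]
scene vial [(0.46, [363.6, 269.8, 372.1, 277.3]), (0.41, [214.2, 205.0, 389.2, 298.0])]
top cap []
top vial []
exp cap base/top centre scene [366.04264118 264.40328353] [367.06813699 258.17290916] rim [366.49743199 259.04013347]
```

View pics/f8.png

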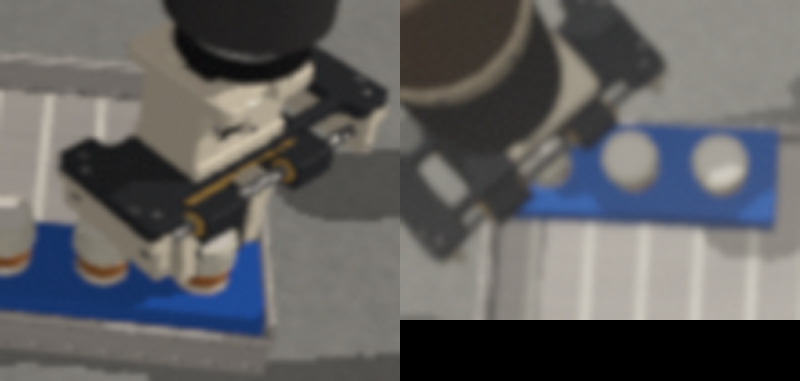

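The cap sits on the vial at (210,260). Its lower edge is level with the capped neighbour's, with the same thin amber band below it, and the rack is still in its corner. z did not move as the push rose from 12 to 19 N, so it is home and I hand in.

```bash
python3 -c "
from plant import r
print(r.close_job())"
```

```text
the job is handed in; nothing more can be done
None
```

I pushed the blue rack into the far left corner of the tray and pressed the white cap home on the open vial. I handed the job in at about 26 s with the gripper still holding the cap down.

- **Rack:** I pushed it against the far wall, then the left wall, then squared it on the far wall again. Two far-wall contacts taken 65 mm apart agree with the tray's angle to within about 0.1 mm. Both camera views show it in the corner with all three vials standing.
- **Cap:** I felt first contact at about 3 N. The force then fell to about zero (the click), and the tool stopped at z = 64.2 mm, where 64 mm was expected for fully home. It did not move as the push rose from 12 to 19 N. In the last picture its lower edge is level with the neighbouring cap.
- **Bystanders:** I never reached for the other things on the bench, but I did not re-measure them at the end.

**What disagreed or went over:**
- The push against the left wall peaked at about 42 N on the fingers, not the gripper's body, and I backed off at once.
- The two cameras differed by 2 to 5 mm in x, so I aligned the cap on the vial with an overlay from both views.
- The automatic rack fits after the push were poor because the gripper was in the way or the match was weak. I relied on contact and the pictures for flushness.

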